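Load the shell-drilling dial and index it three clicks

TASK

The dial of the shell-drilling jig has two empty nests: set the two spare shell plugs from the wooden tray into them, upright and fully down, and leave the plugs that are already loaded in their nests. Then take the black grip of the ratchet lever and draw it round counter-clockwise (seen from above) in one pull until you feel exactly three clicks, which brings the next plug under the drill guide, and hold the lever there against its return spring: finish while still holding it, so that I can drill. Do not disturb the rotary tool, the pliers or the carved shell.

Things in the scene. Friction and masses are not known exactly. Their poses are not given: they have to be found in the camera images.
- dial_axis (a point): point on the upright axis of the drilling jig's dial, at nest-floor height, 34 mm above the bench; z up, x and y along the jig's sides. The jig is fixed to the bench: green base plate 240 x 240 x 12 mm centred below this point, and a green detent housing (top 40 mm above the bench) 110 to 144 mm from the axis, 30 degrees counter-clockwise from the jig's own +x
- dial (a joint): turn of the dial, rad, 0 at the start, growing counter-clockwise from above. Disc 192 mm across with 24 upright steel pins (tops 41 mm above the bench, 88 mm from the axis) and 8 nests. A spring roller drops between the pins every 15 degrees: one click. A little past half-way the roller pulls the dial on to the full click and holds it there. Three clicks = 45 degrees = one nest
- nest0 (a point): nest 0, centre of its floor, 0 degrees counter-clockwise from the jig's own +x at the start, 60 mm from the axis. A nest is a brass collar on the dial: bore 24 mm with a flared mouth, outside 38 mm, 9 mm deep, rim 43 mm above the bench
- nest1 (a point): nest 1, centre of its floor, 45 degrees counter-clockwise from the jig's own +x at the start, 60 mm from the axis. A nest is a brass collar on the dial: bore 24 mm with a flared mouth, outside 38 mm, 9 mm deep, rim 43 mm above the bench
- nest2 (a point): nest 2, centre of its floor, 90 degrees counter-clockwise from the jig's own +x at the start, 60 mm from the axis. A nest is a brass collar on the dial: bore 24 mm with a flared mouth, outside 38 mm, 9 mm deep, rim 43 mm above the bench. Under the drill guide (steel arm and bushing, 20 mm wide, 64 to 82 mm above the bench, on a green post outside the dial); always loaded
- nest3 (a point): nest 3, centre of its floor, 135 degrees counter-clockwise from the jig's own +x at the start, 60 mm from the axis. A nest is a brass collar on the dial: bore 24 mm with a flared mouth, outside 38 mm, 9 mm deep, rim 43 mm above the bench
- nest4 (a point): nest 4, centre of its floor, 180 degrees counter-clockwise from the jig's own +x at the start, 60 mm from the axis. A nest is a brass collar on the dial: bore 24 mm with a flared mouth, outside 38 mm, 9 mm deep, rim 43 mm above the bench
- nest5 (a point): nest 5, centre of its floor, 225 degrees counter-clockwise from the jig's own +x at the start, 60 mm from the axis. A nest is a brass collar on the dial: bore 24 mm with a flared mouth, outside 38 mm, 9 mm deep, rim 43 mm above the bench
- nest6 (a point): nest 6, centre of its floor, 270 degrees counter-clockwise from the jig's own +x at the start, 60 mm from the axis. A nest is a brass collar on the dial: bore 24 mm with a flared mouth, outside 38 mm, 9 mm deep, rim 43 mm above the bench
- nest7 (a point): nest 7, centre of its floor, 315 degrees counter-clockwise from the jig's own +x at the start, 60 mm from the axis. A nest is a brass collar on the dial: bore 24 mm with a flared mouth, outside 38 mm, 9 mm deep, rim 43 mm above the bench
- lever (a joint): swing of the ratchet lever about the dial's axis, rad, 0 at its rest stop, counter-clockwise, up to 1.20. Its pawl pushes the pins forward and slips over them going back; let go, it springs back and the dial stays. Clicks fall at about 10, 25 and 40 degrees of swing (a fourth at 55); after each the dial runs ahead and the lever is free until it meets the next pin (16, 31, 46 degrees)
- lever_grip (a point): on the centre line of the lever's grip, 60 mm above the bench. Upright black cylinder 24 mm thick, 27 to 83 mm above the bench, 155 mm from the axis; at rest 120 degrees clockwise from the jig's own +x. Moving it, the return spring pushes back with 1.5 to 2.2 N; meeting a pin the push jumps to 8 to 11 N in all, then fades to the spring alone as the click falls
- plug0: a pale shell plug, a plain cylinder 20 mm across and 22 mm tall (20 g) with a 2 mm chamfered lower rim, standing upright; origin: centre of its underside, z up; in one of the nests at the start (the one under the drill guide)
- plug1: a pale shell plug, a plain cylinder 20 mm across and 22 mm tall (20 g) with a 2 mm chamfered lower rim, standing upright; origin: centre of its underside, z up; in one of the nests at the start
- plug2: a pale shell plug, a plain cylinder 20 mm across and 22 mm tall (20 g) with a 2 mm chamfered lower rim, standing upright; origin: centre of its underside, z up; in one of the nests at the start
- plug3: a pale shell plug, a plain cylinder 20 mm across and 22 mm tall (20 g) with a 2 mm chamfered lower rim, standing upright; origin: centre of its underside, z up; in one of the nests at the start
- plug4: a pale shell plug, a plain cylinder 20 mm across and 22 mm tall (20 g) with a 2 mm chamfered lower rim, standing upright; origin: centre of its underside, z up; in one of the nests at the start
- plug5: a pale shell plug, a plain cylinder 20 mm across and 22 mm tall (20 g) with a 2 mm chamfered lower rim, standing upright; origin: centre of its underside, z up; in one of the nests at the start
- spare0: a pale shell plug, a plain cylinder 20 mm across and 22 mm tall (20 g) with a 2 mm chamfered lower rim, standing upright; origin: centre of its underside, z up; spare, in the tray at the start
- spare1: a pale shell plug, a plain cylinder 20 mm across and 22 mm tall (20 g) with a 2 mm chamfered lower rim, standing upright; origin: centre of its underside, z up; spare, in the tray at the start
- tray: low open wooden tray, fixed, 100 x 150 mm, walls 14 mm high and 5 mm thick, floor 5 mm thick; origin: centre of its underside. The two spares stand 68 mm apart along its y
- rotary_tool: black rotary tool lying on the bench, 192 mm long, 53 mm thick (bystander); origin under its middle
- pliers: pliers lying on the bench, 170 mm long, 12 mm high (bystander); origin near the pivot
- carved_shell: carved orange shell upright on a dark wooden foot, 190 mm high, 112 mm across (bystander); origin under its foot

How it is judged:
By the outcome, as a careful person would: the job done as asked, in the order asked, and still so for the second after the job is handed in, while the arm keeps its last pose, push and grip.
It also fails if it takes over 64 s, if anything falls off the work surface, if the arm or the gripper's body presses on something with over 40 N, if the wrist force passes 120 N, or if a joint passes its speed limit or range.

ROBOT

A 6-joint arm with a two-finger parallel gripper is mounted at the origin on the work surface. World frame = base frame: x ahead of the robot, y to its left, z up, the work surface at z = 0. Lengths are in mm, angles in rad, forces in N, time in s.
With the tool pointing down it reaches from about 350 to 975 mm from the base axis. Payload 7.1 kg.
Tool frame: the origin (TCP) lies midway between the tips of the shut fingers; the grasp point (between the pads) lies 19 mm behind it (ctrl.grip_depth is the distance from the TCP to the grasp point, in mm); z points along the fingers, y is the line along which they close (so a half turn about z gives the same grasp; the last joint's range is limited). The gripper opens to 88 mm and grips with 3 to 60 N. Pads are 20 mm wide; open, the fingers measure 115 mm over their backs; the gripper's body (75 mm by 178 mm) begins 61 mm behind the grasp point.
Start: joints at [1.273, 0.423, 1.63, -0, 1.089, -0.019], TCP at [171.97, 600.859, 222.675] pointing down, gripper open.
Joint ranges: [-3, 3], [-0.9, 2.11], [0.09, 2.58], [-1.31, 4.45], [0.11, 2.69], [-2.54, 2.54]. Speed limits (rad/s): [2.39, 2.39, 3.01, 3.14, 3.14, 3.14].

INTERFACE

Orientations are given as a rotation vector (axis times angle).
In Python, from workcell import ctrl, cams gives the robot as it stands.
- The arm moves only by the tool move_arm, never from a script. Its argument "steps" is a list of rows, each a list of 3 entries, a list of its own where there are three numbers: the shift along the tool's x, y, z in units of 25 mm (1.0 is 25 mm), then the turn about the tool's z in units of 5 degrees (1.0 is 5 degrees), then the closure, from 0 (fully open) to 1 (shut). A call has 1 to 20 rows; each row shifts and turns the commanded pose from where the row before left it, along the tool's axes as they then stand; what a row does not reach is not made up. A row lasts 1/12 s, in which the tool goes at most 41.7 mm and 7.16 degrees, less where a joint would pass 70% of its speed; a pose out of reach is approached as far as the arm can. A call is refused whole if a number of a shift passes 1 or a number of a turn 1, either way. A call with a gripper value outside its range is refused whole. The fingers move at their own pace and stop on an object; the grip force is fixed at half the most. Time passes only in rows, so rows that do not move let the fingers close. It gives the time, the measured TCP pose, the force, the opening and the grip force at its end, in the units of the state.
- ctrl.get_obs(): the state, without advancing time (a new reading comes with each control period).
- cams.get_image(name): name is "side" or "top"; returns a dict with "image" (384x512x3 uint8, red, green, blue), "camera_matrix" (3x3 intrinsics, pixels), "xyz" and "rotation" of the camera in the world. Camera axes: x right, y down, z forward; pixel columns grow to the right and rows downward; lengths in mm; the calibration is good to about 2 mm. A picture is of the moment at which its call begins. There is no depth.
- ctrl.close_job(): hands the job in; it is judged then, once.
Trained networks look in the newest picture that a camera, given by its name, has taken for a name from the list of things; names that differ only in an ending like _2 or _b are one class to them, and where a whole thing is asked for, a point or a joint stands for the part that bears it (a point fixed in the world has none). Each returns a list of dicts, best first, with "p" (0 to 1); they miss things now and then, are a little off and sometimes report something else, mostly with a low value. They report only what shows in the picture. A call takes as long as a camera call.
- cams.boxes_of(camera, thing): "rect" ([centre column, centre row, width, height] in pixels, round what is visible of it).
- cams.cut_out(camera, thing): "pixels" (384x512 bool, what is visible of it) and "rect" ([centre column, centre row, width, height] in pixels, round what is visible of it).
The state is a dict: "t": time; "qpos": joint angles; "qvel": joint speeds; "joint_torque": joint torques, N m; "ee_pos": TCP position; "orientation": TCP orientation; "ft_force": force on the tool from outside, world axes, zero at the start; "moment": the same for the moment, N m; "width": finger opening in mm; "grasp_force": force on a finger pad.
Only numpy, scipy, OpenCV 4.12 (cv2) and the standard library are available. Lean on these libraries where they do the work, as an engineer would, in place of code of your own. Each camera call takes 0.05 s, during which the arm holds its last target. There are 200 camera calls.

## Working session

There is one attempt and no reset: what is moved stays moved. The work goes in short steps, Python scripts to look and compute and a tool call to move; the robot and the scene stay as the last step left them, time stands still between calls to the robot, and variables do not carry over. Pictures are saved under pics/ and viewed, at most 10 in all, crops included, and the job is handed in when it is done.

Besides the shell and the picture viewer there is one more tool, called after "Call:" by a JSON object that holds its "op" and its "data", one argument or row to a line. move_arm: Moves the arm, as the interface text tells. Its arguments: {"type":"object","properties":{"steps":{"type":"array"}},"required":["steps"]}

```bash
mkdir -p pics
cat > h.py <<'E'
import numpy as np, cv2
from workcell import ctrl, cams
def grab(n):
    d=cams.get_image(n); return d
def save(n,f,crop=None,s=1):
    d=grab(n); im=d["image"][:,:,::-1]
    if crop: a,b,c,e=crop; im=im[b:e,a:c]
    cv2.imwrite("pics/"+f,cv2.resize(im,None,fx=s,fy=s,interpolation=cv2.INTER_CUBIC)); return d
def ray(d,uv):
    K=np.array(d["camera_matrix"]);R=np.array(d["rotation"])
    v=R@np.linalg.inv(K)@np.array([uv[0],uv[1],1.]); return np.array(d["xyz"]),v/np.linalg.norm(v)
def atz(d,uv,z):
    o,v=ray(d,uv); return o+v*(z-o[2])/v[2]
def tri(d1,u1,d2,u2):
    a,v=ray(d1,u1);b,w=ray(d2,u2)
    s=np.linalg.lstsq(np.c_[v,-w],b-a,rcond=None)[0]
    p=a+s[0]*v;q=b+s[1]*w; return (p+q)/2,np.linalg.norm(p-q)
def proj(d,p):
    c=np.array(d["camera_matrix"])@np.array(d["rotation"]).T@(np.array(p)-np.array(d["xyz"])); return c[:2]/c[2]
E
python3 - <<'E'
from h import *
np.set_printoptions(precision=1,suppress=True)
for n in("top","side"):
    d=save(n,n+"0.png",s=1.5); print(n,d["xyz"],np.array(d["rotation"]).tolist(),d["camera_matrix"])
    for t in("spare0","nest0","dial","lever_grip","tray","lever","rotary_tool","pliers","carved_shell"):
        print(t,[(round(r["p"],2),np.round(r["rect"],1).tolist()) for r in cams.boxes_of(n,t)][:12])
E
```

```text
top [ 295.    -1.3 1358.9] [-2.1125212010545176, 2.1303691246090684, -0.18572282139555898] [[470.9   0.  248.2]
 [  0.  470.9 192.4]
 [  0.    0.    1. ]]
spare0 [(0.61, [367.2, 221.7, 5.2, 6.5]), (0.49, [389.9, 219.6, 10.2, 3.1])]
nest0 [(0.95, [233.4, 192.8, 69.4, 68.3])]
dial [(0.61, [233.2, 191.4, 68.5, 65.5])]
lever_grip [(0.82, [268.1, 218.4, 24.9, 30.1])]
tray [(0.91, [372.9, 219.9, 61.0, 49.5]), (0.67, [230.9, 194.1, 65.7, 62.5]), (0.2, [120.7, 162.5, 32.0, 65.4])]
lever [(0.69, [268.8, 220.4, 23.3, 30.5])]
rotary_tool [(0.77, [121.4, 162.6, 30.6, 64.2])]
pliers [(0.96, [374.4, 133.2, 57.9, 20.7])]
carved_shell [(0.8, [128.4, 242.3, 44.5, 39.1])]
side [462.3 634.  666.4] [-0.18028105831653254, 2.837648411598528, -1.2387241230549073] [[355.5   0.  257.2]
 [  0.  355.5 193. ]
 [  0.    0.    1. ]]
spare0 [(0.59, [298.6, 139.1, 4.4, 8.1]), (0.47, [252.1, 227.9, 80.5, 64.9]), (0.46, [292.4, 131.3, 7.9, 8.1])]
nest0 [(0.62, [251.2, 227.3, 79.2, 67.0])]
dial [(0.6, [255.1, 227.2, 77.0, 58.3])]
lever_grip [(0.81, [285.4, 191.9, 32.6, 30.0])]
tray [(0.84, [293.9, 136.4, 38.3, 35.6])]
lever [(0.71, [262.8, 236.8, 7.7, 13.4]), (0.57, [285.9, 191.7, 31.1, 26.8])]
rotary_tool [(0.93, [176.4, 353.9, 105.9, 59.5]), (0.45, [252.1, 227.0, 74.9, 64.2])]
pliers [(0.58, [213.9, 131.1, 30.1, 34.1]), (0.32, [317.1, 331.2, 66.5, 83.2])]
carved_shell [(0.69, [315.8, 329.9, 69.1, 82.5])]
```

```bash
sed -i 's/np.array(d\["rotation"\])/cv2.Rodrigues(np.array(d["rotation"]))[0]/g' h.py
python3 - <<'E'
from h import *
t=save("top","t1.png",(180,140,420,270),3.3); s=save("side","s1.png",(190,90,350,290),3)
E
```

```text
(no output)
```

View pics/t1.png

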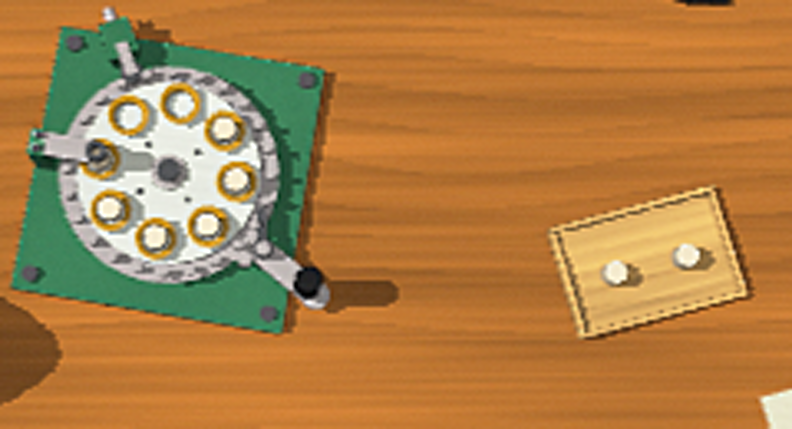

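View pics/s1.png

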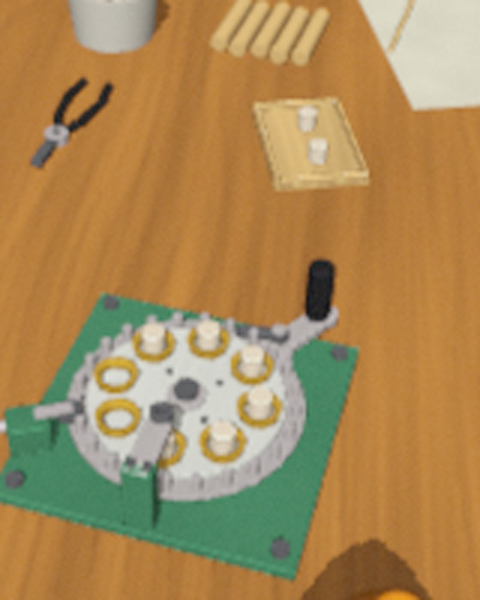

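View pics/top0.png

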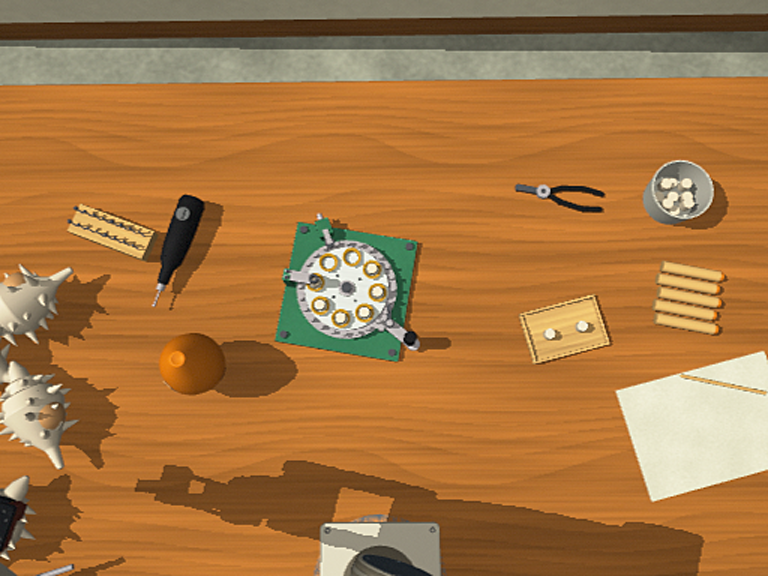

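The top view shows the tray with its two spares at full-image (366,222) and (388,217). The empty nests are at crop (130,115) and (182,103), next to the detent housing at (120,40). That makes them nests 0 and 1. The black grip is at crop (308,282), about full-image (273,225). The side view agrees. Next I measure by fitting silhouettes in both views.

```bash
cat > fit.py <<'E'
from h import *
from scipy.optimize import least_squares
np.set_printoptions(precision=1,suppress=True)
S=6
def up(d,c): # crop a,b,c,e ; returns upsampled HSV
    a,b,c_,e=c; return cv2.cvtColor(cv2.resize(np.ascontiguousarray(d["image"][b:e,a:c_]),None,fx=S,fy=S,interpolation=cv2.INTER_CUBIC),cv2.COLOR_RGB2HSV)
def hulls(m,c,amin,hull=True):
    n,l,st,ce=cv2.connectedComponentsWithStats(m.astype(np.uint8)); out=[]
    for i in range(1,n):
        if st[i,4]<amin*S*S: continue
        k=max(cv2.findContours((l==i).astype(np.uint8),0,1)[0],key=cv2.contourArea)
        M=cv2.moments(cv2.convexHull(k)); x,y=M["m10"]/M["m00"],M["m01"]/M["m00"]
        out.append([(x+.5)/S-.5+c[0],(y+.5)/S-.5+c[1],st[i,4]/S/S,M["m00"]/S/S])
    return np.array(out)
A=np.linspace(0,2*np.pi,60)
def cyl(d,x,y,z0,z1,r):
    P=np.array([proj(d,(x+r*np.cos(a),y+r*np.sin(a),z)) for z in(z0,z1) for a in A]).astype(np.float32)
    M=cv2.moments(cv2.convexHull(P)); return np.array([M["m10"],M["m01"]])/M["m00"]
E
python3 - <<'E'
from fit import *
t,s=grab("top"),grab("side")
T=dict(tray=(340,190,410,250),jig=(180,135,285,250),grip=(258,205,300,245)); Sd=dict(tray=(270,118,320,158),jig=(185,180,315,290),grip=(285,170,310,205))
import sys
for nm,d,C in(("top",t,T),("side",s,Sd)):
    h=up(d,C["tray"]);print(nm,"spares",hulls((h[...,1]<75)&(h[...,2]>150),C["tray"],6).tolist())
    h=up(d,C["jig"]);print("brass",hulls((h[...,0]>12)&(h[...,0]<28)&(h[...,1]>110),C["jig"],5))
    g=(h[...,0]>50)&(h[...,0]<90)&(h[...,1]>80)
    k=np.vstack([q for q in cv2.findContours(g.astype(np.uint8),0,1)[0] if cv2.contourArea(q)>20*S*S])
    print("green hull",(cv2.approxPolyDP(cv2.convexHull(k),3*S,True)[:,0]+.5)/S-.5+np.array(C["jig"][:2]))
    h=up(d,C["grip"]);print("grip",hulls(h[...,2]<60,C["grip"],8))
for uvT,uvS in(((366,222),(296,141)),((388,217),(292.5,130)),((233,191.5),(252,222))): print(tri(t,uvT,s,uvS))
E
```

```text
top spares [[387.4524367385192, 217.04492519698704, 43.72222222222222, 44.458333333333336], [365.87196978134165, 222.1010227568029, 41.27777777777778, 41.56944444444444]]
brass [[  232.    192.   5139.2 12038.4]
 [  234.1   170.8    64.6   118.4]
 [  218.4   174.4    65.4   119.3]
 [  247.6   179.1    63.2   120.1]
 [  210.1   188.     43.8   107.1]
 [  251.2   194.6    62.2   118.7]
 [  213.    203.2    62.3   120.3]
 [  242.6   208.2    64.5   123.1]
 [  226.7   211.8    62.3   121.6]]
green hull [[277.8 161.2]
 [264.6 240.1]
 [183.1 225.9]
 [187.8 185.1]
 [198.8 147.8]
 [217.2 144.8]]
grip [[273.  225.   62.1  62.9]]
side spares [[291.93105839922316, 128.89436815092245, 45.19444444444445, 44.5], [295.42156671858777, 139.91643951194186, 48.416666666666664, 47.55555555555555]]
brass [[  249.5   234.5  6288.9 14260. ]
 [  259.    203.7    50.1   106.2]
 [  240.7   204.7    52.1   110.6]
 [  273.5   212.1    52.7   116.4]
 [  228.1   214.5    81.2   131. ]
 [  275.8   226.1    57.5   128.3]
 [  228.8   228.7    88.9   144.1]
 [  263.7   237.6    60.8   139.1]
 [  247.1   239.8    38.1    61.8]]
green hull [[308.2 206.4]
 [286.9 282.2]
 [186.8 254.9]
 [191.9 226.6]
 [224.1 188.1]]
grip [[296.  186.3 142.3 143.9]]
(array([ 451.8, -327.2,   12.9]), np.float64(6.708785760751752))
(array([ 466. , -391.2,   12.1]), np.float64(6.290021722782617))
(array([542.6,  53.2,  26.9]), np.float64(4.771302080270868))
```

```bash
cat > m.py <<'E'
from fit import *
t,s=grab("top"),grab("side")
V=(t,s)
sp=[[(387.45,217.04),(291.93,128.89)],[(365.87,222.10),(295.42,139.92)]]
for o in sp:
    r=least_squares(lambda p:np.concatenate([cyl(d,p[0],p[1],p[2],p[2]+22,10)-u for d,u in zip(V,o)]),[460,-350,5]); print("spare",r.x,"res",r.fun)
gr=[(273,225),(296,186.3)]
r=least_squares(lambda p:np.concatenate([cyl(d,p[0],p[1],p[2],p[2]+56,12)-u for d,u in zip(V,gr)]),[450,-20,27]); print("grip",r.x,r.fun)
# order nest idx: 0..7
nt={0:(234.1,170.8),1:(218.4,174.4),7:(247.6,179.1),6:(251.2,194.6),5:(242.6,208.2),4:(226.7,211.8),3:(213,203.2)}
ns={0:(228.1,214.5),1:(228.8,228.7),7:(240.7,204.7),6:(259,203.7),5:(273.5,212.1),4:(275.8,226.1),3:(263.7,237.6)}
# side view: loaded collars are hidden in part behind nothing but plugs break hull; use all
ct=[(277.8,161.2),(264.6,240.1),(183.1,225.9)]; cs=[(308.2,206.4),(286.9,282.2),(186.8,254.9)]
def F(p,which):
    x,y,z,a=p; o=[]
    for d,N,w in((t,nt,0),(s,ns,1)):
        if w not in which: continue
        for i,u in N.items():
            b=a+i*np.pi/4; o.append(cyl(d,x+60*np.cos(b),y+60*np.sin(b),z,z+9,19)-u)
    return np.concatenate(o)
for w in((0,1),(0,),(1,)):
    f=(lambda p:F(p,w)) if len(w)==2 else (lambda p:F([p[0],p[1],34,p[3]],w))
    r=least_squares(f,[540,53,34,0.1]); print("jig",w,r.x,"yaw",np.degrees(r.x[3]),"rms",np.sqrt(np.mean(r.fun**2))); 
    if len(w)==2: J=r.x; print(r.fun.reshape(-1,2))
def G(p):
    o=[]
    for d,C in((t,ct),(s,cs)):
        for u,k in zip(C,((1,-1),(-1,-1),(-1,1))):
            c,sn=np.cos(p[3]),np.sin(p[3]); o.append(proj(d,(p[0]+120*(c*k[0]-sn*k[1]),p[1]+120*(sn*k[0]+c*k[1]),p[2]))-u)
    return np.concatenate(o)
r=least_squares(G,[540,53,12,J[3]]); print("plate",r.x,np.degrees(r.x[3]),r.fun)
b=J[3]-np.radians(120); print("grip from jig",J[:2]+155*np.array([np.cos(b),np.sin(b)]))
for i in(0,1): b=J[3]+i*np.pi/4; print("nest",i,J[:2]+60*np.array([np.cos(b),np.sin(b)]))
E
python3 m.py
```

```text
spare [ 467.3 -389.4    5. ] res [ 0.2  0.4 -0.7  0.1]
spare [ 453.  -326.1    5. ] res [-0.1  0.5 -0.7  0.1]
grip [438.7 -40.2  57.7] [-6.4  0.6  1.5 -4.3]
jig (0, 1) [541.5  59.7  35.5  -0.2] yaw -10.210577532096396 rms 0.47341943506464657
[[ 0.1  0.9]
 [ 0.1  0.7]
 [ 0.1  0.9]
 [ 0.   0.8]
 [-0.   0.7]
 [ 0.   0.7]
 [ 0.1  0.7]
 [-0.5  0.1]
 [-0.5  0.1]
 [-0.5 -0.2]
 [-0.5 -0.3]
 [-0.5 -0.2]
 [-0.4 -0.2]
 [-0.6 -0.2]]
jig (0,) [544.   59.9  34.   -0.2] yaw -10.07899240155718 rms 0.07709302754968128
jig (1,) [540.4  58.6  35.   -0.2] yaw -10.389540448431166 rms 0.11277035423033939
plate [ 576.2    5.6 -104.2   -1.1] -60.4082150703273 [ 24.   41.7 -29.    1.2  15.1 -50.  -44.2  -5.5  12.9 -23.   26.4  34.4]
grip from jig [441.4 -58.7]
nest 0 [600.5  49.1]
nest 1 [590.7  93.9]
```

```bash
cat > go.py <<'E'
from h import *
from scipy.spatial.transform import Rotation as Ro
np.set_printoptions(precision=3,suppress=True)
def st(): return ctrl.get_obs()
def delta(target,yaw=None,o=None):
    """total shift in tool axes/25mm after turning to yaw (deg of tool y in world, mod 180); turn units of 5deg"""
    o=o or st(); R=Ro.from_rotvec(o["orientation"]).as_matrix(); y=np.degrees(np.arctan2(R[1,1],R[0,1]))
    n=0
    if yaw is not None:
        dy=(yaw-y+90)%180-90; n=-dy/5
    print("pos",np.round(o["ee_pos"],1),"tooly",round(y,1),"zdir",R[:,2],"q6",round(o["qpos"][5],2),"w",round(o["width"],1),"F",np.round(o["ft_force"],1),"t",round(o["t"],2))
    D=np.array(target)-o["ee_pos"]
    print("shift with present axes /25:",R.T@D/25,"turn",round(n,2))
    if yaw is not None:
        R2=R@Ro.from_euler("z",n*5,degrees=True).as_matrix(); print("shift after turn:",R2.T@D/25)
E
python3 - <<'E'
from go import *
delta((300,480,300),None); delta((453,-326,120),12.7)
t,s=grab("top"),grab("side")
print(tri(t,(273,225),s,(296,186.3)),proj(t,(442,-59,60)),proj(s,(442,-59,60)))
R=Ro.from_rotvec(st()["orientation"]).as_matrix();print(R)
E
```

```text
pos [172.  600.9 222.7] tooly 74.0 zdir [ 0. -0. -1.] q6 -0.02 w 88.0 F [ 0.6 -0.7  0.1] t 1.3
shift with present axes /25: [-6.253 -3.238 -3.093] turn 0
pos [172.  600.9 222.7] tooly 74.0 zdir [ 0. -0. -1.] q6 -0.02 w 88.0 F [ 0.6 -0.7  0.1] t 1.3
shift with present axes /25: [-21.009 -32.549   4.108] turn 12.27
shift after turn: [-38.638   2.815   4.108]
(array([442.286, -58.894,  55.686]), np.float64(3.2987611858719594)) [273.033 225.517] [295.633 184.864]
[[-0.961  0.275  0.   ]
 [ 0.275  0.961  0.   ]
 [ 0.     0.    -1.   ]]
```

Call:
{"op": "move_arm", "data": {
  "steps": [
    [[-0.95,-0.53,-0.3],0,0],
    [[-0.95,-0.53,-0.3],0,0],
    [[-0.95,-0.53,-0.3],0,0],
    [[-0.95,-0.53,-0.3],0,0],
    [[-0.95,-0.53,-0.3],0,0],
    [[-0.95,-0.53,-0.3],0,0],
    [[-0.95,-0.53,-0.3],0,0],
    [[-0.95,-0.53,-0.3],0,0],
    [[-0.95,-0.53,-0.3],0,0],
    [[-0.95,-0.53,-0.3],0,0],
    [[-0.95,-0.53,0],0,0],
    [[-0.95,-0.53,0],0,0],
    [[-0.95,-0.53,0],0,0],
    [[-0.32,-0.95,0],0,0],
    [[-0.32,-0.95,0],0,0],
    [[-0.32,-0.95,0],0,0],
    [[-0.32,-0.95,0],0,0],
    [[-0.32,-0.95,0],0,0],
    [[-0.32,-0.95,0],0,0],
    [[-0.32,-0.95,0],0,0]
  ]
}}

```text
t: 3.07
ee_pos: [429.3, 173.9, 297.8]
orientation: [0.436, 3.111, 0.0]
ft_force: [1.0, -0.1, 0.1]
width: 87.5
grasp_force: 0.0
```

Call:
{"op": "move_arm", "data": {
  "steps": [
    [[-0.32,-0.95,0],0,0],
    [[-0.32,-0.95,0],0,0],
    [[-0.32,-0.95,0],0,0],
    [[-0.32,-0.95,0],0,0],
    [[-0.32,-0.95,0],0,0],
    [[-0.32,-0.95,0],0,0],
    [[-0.32,-0.95,0],0,0],
    [[-0.32,-0.95,0],0,0],
    [[-0.32,-0.95,0],0,0],
    [[-0.32,-0.95,0],0,0],
    [[-0.32,-0.95,0],0,0],
    [[-0.32,-0.95,0],0,0],
    [[-0.32,-0.95,0],0,0],
    [[-0.32,-0.95,0],0,0],
    [[-0.32,-0.95,0],0,0],
    [[-0.32,-0.95,0],0,0],
    [[-0.32,-0.95,0],0,0],
    [[-0.32,-0.95,0],0,0],
    [[-0.32,-0.95,0],0,0],
    [[-0.32,-0.95,0],0,0]
  ]
}}

```text
t: 4.73
ee_pos: [452.4, -326.9, 297.7]
orientation: [0.437, 3.111, -0.0]
ft_force: [1.0, 0.6, -0.5]
width: 88.0
grasp_force: 0.0
```

Call:
{"op": "move_arm", "data": {
  "steps": [
    [[0,0,0.5],1,0.3],
    [[0,0,0.5],1,0.4],
    [[0,0,0.5],1,0.4],
    [[0,0,0.5],1,0.4],
    [[0,0,0.5],1,0.4],
    [[0,0,0.5],1,0.4],
    [[0,0,0.5],1,0.4],
    [[0,0,0.5],1,0.4],
    [[0,0,0.5],1,0.4],
    [[0,0,0.5],1,0.4],
    [[0,0,0.5],1,0.4],
    [[0,0,0.5],1,0.4],
    [[0,0,0],0.27,0.4],
    [[0,0,0],0,0.4]
  ]
}}

```text
t: 5.9
ee_pos: [452.3, -325.4, 147.3]
orientation: [-1.961, -2.453, 0.0]
ft_force: [0.8, 0.3, 0.2]
width: 53.0
grasp_force: 0.0
```

```bash
python3 -c "
from go import *
delta((453,-326,15.5),12.7)"
```

```text
pos [ 452.3 -325.4  147.3] tooly 12.7 zdir [-0.001  0.001 -1.   ] q6 -0.87 w 53.0 F [0.8 0.3 0.2] t 5.9
shift with present axes /25: [-0.034  0.027  5.274] turn 0.0
shift after turn: [-0.034  0.027  5.274]
```

Call:
{"op": "move_arm", "data": {
  "steps": [
    [[0,0,0.7],0,0.4],
    [[0,0,0.9],0,0.4],
    [[0,0,0.9],0,0.4],
    [[0,0,0.9],0,0.4],
    [[0,0,0.8],0,0.4],
    [[0,0,0.6],0,0.4],
    [[0,0,0.3],0,0.4],
    [[0,0,0.17],0,0.4],
    [[0,0,0],0,0.4],
    [[0,0,0],0,1],
    [[0,0,0],0,1],
    [[0,0,0],0,1],
    [[0,0,0],0,1],
    [[0,0,0],0,1],
    [[0,0,0],0,1]
  ]
}}

```text
t: 7.15
ee_pos: [452.8, -325.8, 16.3]
orientation: [1.962, 2.453, 0.0]
ft_force: [-0.6, 0.3, 3.0]
width: 18.9
grasp_force: 30.0
```

Call:
{"op": "move_arm", "data": {
  "steps": [
    [[0,0,-0.3],0,1],
    [[0,0,-0.7],0,1],
    [[0,0,-0.9],0,1],
    [[0,0,-0.9],0,1],
    [[0,0,-0.9],0,1],
    [[0,0,-0.85],0,1],
    [[0.95,0.65,0],0,1],
    [[0.95,0.65,0],0,1],
    [[0.95,0.65,0],0,1],
    [[0.95,0.65,0],0,1],
    [[0.95,0.65,0],0,1],
    [[0.95,0.65,0],0,1],
    [[0.95,0.65,0],0,1],
    [[0.95,0.65,0],0,1],
    [[0.95,0.65,0],0,1],
    [[0.95,0.65,0],0,1],
    [[0.95,0.65,0],0,1],
    [[0.95,0.65,0],0,1],
    [[0.95,0.65,0],0,1],
    [[0.95,0.65,0],0,1]
  ]
}}

```text
t: 8.82
ee_pos: [601.8, 50.1, 130.2]
orientation: [1.962, 2.453, 0.0]
ft_force: [0.9, 0.0, -0.7]
width: 18.5
grasp_force: 30.0
```

Call:
{"op": "move_arm", "data": {
  "steps": [
    [[0,0,0],1,1],
    [[0,0,0],1,1],
    [[0,0,0],1,1],
    [[0,0,0],1,1],
    [[0,0,0],0.58,1],
    [[0,0,0],0,1],
    [[0,0,0],0,1]
  ]
}}

```text
t: 9.4
ee_pos: [601.5, 48.7, 130.0]
orientation: [2.409, 2.017, -0.0]
ft_force: [0.1, -0.3, -0.5]
width: 19.1
grasp_force: 30.0
```

```bash
python3 -c "
from go import *
delta((601.3,48.6,80),-10.2)
save('side','s2.png',(190,120,330,260),4)"
```

```text
pos [601.5  48.7 130. ] tooly -10.1 zdir [ 0. -0. -1.] q6 0.24 w 19.1 F [ 0.1 -0.3 -0.5] t 9.4
shift with present axes /25: [-0.004 -0.006  2.   ] turn 0.02
shift after turn: [-0.004 -0.006  2.   ]
```

View pics/s2.png

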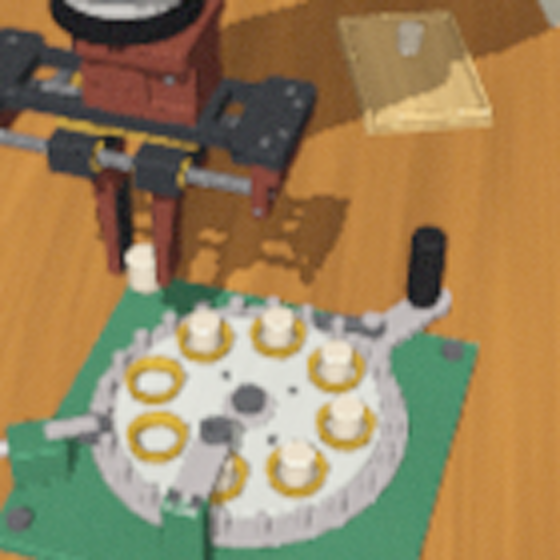

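The plug is held upright above nest 0, with its bottom at about crop (146,288). Next I compare it with the position predicted from the TCP.

Run:
```python
from fit import *
s=grab("side"); t=grab("top"); c=(215,175,240,200)
h=up(s,c); m=(h[...,1]<90)&(h[...,2]>150); H=hulls(m,c,6); print(H)
n,l,stt,_=cv2.connectedComponentsWithStats(m.astype(np.uint8))
for i in range(1,n):
    if stt[i,4]>200: x,y,w,hh,a=stt[i]; print("bbox",x/S+c[0],y/S+c[1],(x+w)/S+c[0],(y+hh)/S+c[1])
o=ctrl.get_obs();p=o["ee_pos"]
P=np.array([proj(s,(p[0]+10*np.cos(a),p[1]+10*np.sin(a),z)) for z in (p[2]-11.3,p[2]+10.7) for a in A]); print("pred bbox",P.min(0),P.max(0), "bottom ctr",proj(s,(p[0],p[1],p[2]-11.3)))
for d in (1,0,0),(0,1,0): print(proj(s,p+10*np.array(d))-proj(s,p))
```

```text
[[225.1 187.1  86.7  90.5]
 [238.1 198.2   7.6   7.6]
 [231.6 198.3   8.8   8.1]]
bbox 221.33333333333334 181.0 229.83333333333334 194.16666666666666
bbox 236.0 196.5 240.0 200.0
bbox 230.0 197.33333333333334 234.0 200.0
pred bbox [220.7 180.3] [230.  193.5] bottom ctr [225.6 190.5]
[-4.4 -0.4]
[-0.8  3. ]
```

Call:
{"op": "move_arm", "data": {
  "steps": [
    [[0,-0.05,0.5],0,1],
    [[0,0,0.8],0,1],
    [[0,0,0.8],0,1],
    [[0,0,0.5],0,1],
    [[0,0,0.3],0,1],
    [[0,0,0.1],0,1],
    [[0,0,0.08],0,1],
    [[0,0,0.08],0,1],
    [[0,0,0.08],0,1],
    [[0,0,0],0,1]
  ]
}}

```text
t: 10.38
ee_pos: [600.6, 48.9, 49.0]
orientation: [2.41, 2.014, 0.001]
ft_force: [-0.8, -0.7, -0.6]
width: 19.1
grasp_force: 30.0
```

Call:
{"op": "move_arm", "data": {
  "steps": [
    [[0,0,0.05],0,1],
    [[0,0,0.05],0,1],
    [[0,0,0.04],0,1],
    [[0,0,0],0,1]
  ]
}}

```text
t: 10.72
ee_pos: [600.5, 48.9, 45.4]
orientation: [2.41, 2.015, 0.0]
ft_force: [-1.2, 0.4, 1.3]
width: 18.9
grasp_force: 30.0
```

Call:
{"op": "move_arm", "data": {
  "steps": [
    [[0,0,0],0,0.7],
    [[0,0,0],0,0.62],
    [[0,0,0],0,0.62],
    [[0,0,0],0,0.62],
    [[0,0,-0.2],0,0.62],
    [[0,0,-0.5],0,0.62],
    [[0,0,-0.9],0,0.62],
    [[0,0,-0.9],0,0.62],
    [[0,0,-0.9],0,0.5]
  ]
}}

```text
t: 11.47
ee_pos: [600.3, 48.9, 132.0]
orientation: [2.41, 2.015, 0.0]
ft_force: [0.5, -0.7, -0.4]
width: 37.5
grasp_force: 0.0
```

Call:
{"op": "move_arm", "data": {
  "steps": [
    [[-0.96,-0.115,0],0,0.4],
    [[-0.96,-0.115,0],0,0.4],
    [[-0.96,-0.115,0],0,0.4],
    [[-0.96,-0.115,0],0,0.4],
    [[-0.96,-0.115,0],0,0.4],
    [[-0.96,-0.115,0],0,0.4],
    [[-0.96,-0.115,0],0,0.4],
    [[-0.96,-0.115,0],0,0.4],
    [[-0.96,-0.115,0],0,0.4],
    [[-0.96,-0.115,0],0,0.4],
    [[-0.96,-0.115,0],0,0.4],
    [[-0.96,-0.115,0],0,0.4],
    [[-0.96,-0.115,0],0,0.4],
    [[-0.96,-0.115,0],0,0.4],
    [[-0.96,-0.115,0],0,0.4],
    [[-0.96,-0.115,0],0,0.4],
    [[-0.96,-0.115,0],0,0.4],
    [[-0.96,-0.115,0],0,0.4],
    [[-0.96,-0.115,0],0,0.4]
  ]
}}

```text
t: 13.05
ee_pos: [465.4, -391.5, 131.5]
orientation: [2.41, 2.014, 0.0]
ft_force: [0.0, -0.2, -0.3]
width: 52.7
grasp_force: 0.0
```

Call:
{"op": "move_arm", "data": {
  "steps": [
    [[0,0,0],-1,0.4],
    [[0,0,0],-1,0.4],
    [[0,0,0],-1,0.4],
    [[0,0,0],-1,0.4],
    [[0,0,0],-0.56,0.4],
    [[0,0,0],0,0.4]
  ]
}}

```text
t: 13.55
ee_pos: [465.8, -390.4, 131.4]
orientation: [1.962, 2.452, -0.0]
ft_force: [0.3, 0.6, -0.2]
width: 52.7
grasp_force: 0.0
```

```bash
python3 -c "
from go import *
delta((466.8,-389.5,16.3),12.7)
save('side','s3.png',(190,160,330,260),4)"
```

```text
pos [ 465.8 -390.4  131.4] tooly 12.7 zdir [ 0.001 -0.001 -1.   ] q6 -0.94 w 52.7 F [ 0.3  0.6 -0.2] t 13.55
shift with present axes /25: [0.031 0.042 4.603] turn -0.01
shift after turn: [0.031 0.042 4.603]
```

View pics/s3.png

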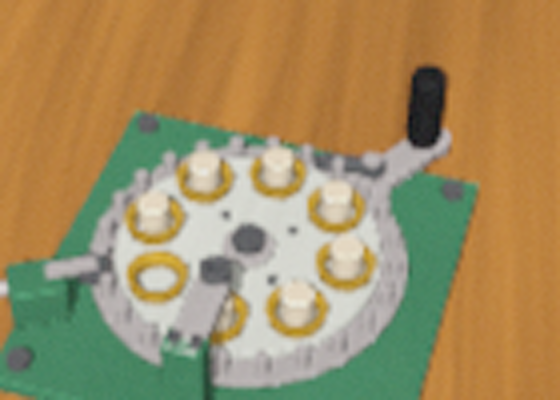

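Nest 0 now holds its plug, upright and as deep as its neighbours, at crop (155,212). Nest 1 at (157,277) is still empty. Next is the second spare.

Call:
{"op": "move_arm", "data": {
  "steps": [
    [[0.03,0.04,0.6],0,0.4],
    [[0,0,0.9],0,0.4],
    [[0,0,0.9],0,0.4],
    [[0,0,0.9],0,0.4],
    [[0,0,0.7],0,0.4],
    [[0,0,0.4],0,0.4],
    [[0,0,0.2],0,0.4],
    [[0,0,0],0,0.4],
    [[0,0,0],0,1],
    [[0,0,0],0,1],
    [[0,0,0],0,1],
    [[0,0,0],0,1],
    [[0,0,0],0,1],
    [[0,0,0],0,1]
  ]
}}

```text
t: 14.77
ee_pos: [466.7, -389.4, 15.7]
orientation: [1.964, 2.451, -0.0]
ft_force: [-0.4, 0.5, 3.3]
width: 18.8
grasp_force: 30.0
```

Call:
{"op": "move_arm", "data": {
  "steps": [
    [[0,0,-0.3],0,1],
    [[0,0,-0.7],0,1],
    [[0,0,-0.9],0,1],
    [[0,0,-0.9],0,1],
    [[0,0,-0.9],0,1],
    [[0,0,-0.9],0,1]
  ]
}}

```text
t: 15.27
ee_pos: [466.3, -389.1, 131.7]
orientation: [-1.965, -2.451, -0.0]
ft_force: [0.1, -0.3, -1.2]
width: 18.6
grasp_force: 30.0
```

Call:
{"op": "move_arm", "data": {
  "steps": [
    [[0.934,0.477,0],0,1],
    [[0.934,0.477,0],0,1],
    [[0.934,0.477,0],0,1],
    [[0.934,0.477,0],0,1],
    [[0.934,0.477,0],0,1],
    [[0.934,0.477,0],0,1],
    [[0.934,0.477,0],0,1],
    [[0.934,0.477,0],0,1],
    [[0.934,0.477,0],0,1],
    [[0.934,0.477,0],0,1],
    [[0.934,0.477,0],0,1],
    [[0.934,0.477,0],0,1],
    [[0.934,0.477,0],0,1],
    [[0.934,0.477,0],0,1],
    [[0.934,0.477,0],0,1],
    [[0.934,0.477,0],0,1],
    [[0.934,0.477,0],0,1],
    [[0.934,0.477,0],0,1],
    [[0.934,0.477,0],0,1]
  ]
}}

```text
t: 16.85
ee_pos: [591.1, 94.5, 130.7]
orientation: [1.965, 2.451, 0.0]
ft_force: [-0.1, 0.6, 0.1]
width: 18.7
grasp_force: 30.0
```

Call:
{"op": "move_arm", "data": {
  "steps": [
    [[0,0,0],-1,1],
    [[0,0,0],-1,1],
    [[0,0,0],-1,1],
    [[0,0,0],-1,1],
    [[0,0,0],-0.41,1],
    [[0,0,0],0,1],
    [[0,0,0],0,1]
  ]
}}

```text
t: 17.43
ee_pos: [591.0, 93.1, 130.5]
orientation: [1.461, 2.781, 0.0]
ft_force: [0.5, 1.4, -0.5]
width: 18.9
grasp_force: 30.0
```

Run:
```python
from go import *
delta((590.3,93.2,45),34.75)
from fit import *
s=grab("side"); c=(210,180,245,215)
h=up(s,c); m=(h[...,1]<90)&(h[...,2]>150)
n,l,stt,_=cv2.connectedComponentsWithStats(m.astype(np.uint8))
for i in range(1,n):
    if stt[i,4]>200: x,y,w,hh,a=stt[i]; print("bbox",x/S+c[0],y/S+c[1],(x+w)/S+c[0],(y+hh)/S+c[1])
p=ctrl.get_obs()["ee_pos"]
P=np.array([proj(s,(p[0]+10*np.cos(a),p[1]+10*np.sin(a),z)) for z in (p[2]-10.7,p[2]+11.3) for a in A])+.5; print("pred bbox",P.min(0),P.max(0))
```

```text
pos [591.   93.1 130.5] tooly 34.5 zdir [ 0.  0. -1.] q6 -0.47 w 18.9 F [ 0.5  1.4 -0.5] t 17.43
shift with present axes /25: [ 0.017 -0.022  3.422] turn -0.04
shift after turn: [ 0.017 -0.022  3.422]
bbox 214.16666666666666 194.33333333333334 245.0 215.0
bbox 237.33333333333334 197.33333333333334 245.0 208.33333333333334
pred bbox [221.9 194.2] [231.6 207.9]
```

Call:
{"op": "move_arm", "data": {
  "steps": [
    [[0.015,-0.02,0.5],0,1],
    [[0,0,0.8],0,1],
    [[0,0,0.8],0,1],
    [[0,0,0.5],0,1],
    [[0,0,0.3],0,1],
    [[0,0,0.1],0,1],
    [[0,0,0.08],0,1],
    [[0,0,0.08],0,1],
    [[0,0,0.08],0,1],
    [[0,0,0],0,1]
  ]
}}

```text
t: 18.32
ee_pos: [590.7, 93.2, 49.5]
orientation: [1.459, 2.781, 0.001]
ft_force: [-0.0, -0.5, -0.3]
width: 19.0
grasp_force: 30.0
```

Call:
{"op": "move_arm", "data": {
  "steps": [
    [[0,0,0.06],0,1],
    [[0,0,0.06],0,1],
    [[0,0,0.05],0,1],
    [[0,0,0],0,1]
  ]
}}

```text
t: 18.65
ee_pos: [590.2, 93.2, 44.8]
orientation: [-1.46, -2.782, 0.0]
ft_force: [-0.0, 0.1, -1.0]
width: 18.6
grasp_force: 30.0
```

Call:
{"op": "move_arm", "data": {
  "steps": [
    [[0,0,0],0,0.7],
    [[0,0,0],0,0.62],
    [[0,0,0],0,0.62],
    [[0,0,0],0,0.62],
    [[0,0,-0.2],0,0.62],
    [[0,0,-0.5],0,0.62],
    [[0,0,-0.9],0,0.62],
    [[0,0,-0.9],0,0.62],
    [[0,0,-0.9],0,0.5],
    [[0,0,-0.2],0,0.3]
  ]
}}

```text
t: 19.48
ee_pos: [592.8, 93.5, 139.6]
orientation: [1.457, 2.777, 0.006]
ft_force: [0.8, 0.4, -0.1]
width: 42.9
grasp_force: 0.0
```

Call:
{"op": "move_arm", "data": {
  "steps": [
    [[0,0,0],1,0.3],
    [[0,0,0],1,0.3],
    [[0,0,0],1,0.3],
    [[0,0,0],1,0.3],
    [[0,0,0],1,0.3],
    [[0,0,0],1,0.3],
    [[0,0,0],1,0.3],
    [[0,0,0],1,0.3],
    [[0,0,0],1,0.3],
    [[0,0,0],1,0.3],
    [[0,0,0],1,0.3],
    [[0,0,0],1,0.3],
    [[0,0,0],1,0.3],
    [[0,0,0],1,0.3],
    [[0,0,0],0.96,0.3],
    [[0,0,0],0,0.3]
  ]
}}

```text
t: 20.82
ee_pos: [590.2, 93.1, 135.0]
orientation: [-2.851, -1.319, 0.0]
ft_force: [-0.0, -0.0, 0.8]
width: 61.7
grasp_force: 0.0
```

```bash
python3 -c "
from go import *
delta((441.3,-59,41),-40.3)"
```

```text
pos [590.2  93.1 135. ] tooly -40.3 zdir [-0. -0. -1.] q6 0.84 w 61.7 F [-0.  -0.   0.8] t 20.82
shift with present axes /25: [-8.494 -0.601  3.759] turn -0.01
shift after turn: [-8.494 -0.607  3.759]
```

Call:
{"op": "move_arm", "data": {
  "steps": [
    [[-0.85,-0.06,0],0,0.3],
    [[-0.85,-0.06,0],0,0.3],
    [[-0.85,-0.06,0],0,0.3],
    [[-0.85,-0.06,0],0,0.3],
    [[-0.85,-0.06,0],0,0.3],
    [[-0.85,-0.06,0],0,0.3],
    [[-0.85,-0.06,0],0,0.3],
    [[-0.85,-0.06,0],0,0.3],
    [[-0.85,-0.06,0],0,0.3],
    [[-0.85,-0.06,0],0,0.3],
    [[0,0,0],0,0.3],
    [[0,0,0],0,0.3]
  ]
}}

```text
t: 21.82
ee_pos: [441.7, -59.9, 135.2]
orientation: [2.849, 1.323, 0.001]
ft_force: [0.1, 0.9, -0.6]
width: 61.5
grasp_force: 0.0
```

Run:
```python
from go import *
delta((441.3,-59,41),-40.3)
a=save('side','s4.png',(190,120,330,260),4)
```

```text
pos [441.7 -59.9 135.2] tooly -40.2 zdir [ 0.  0. -1.] q6 0.54 w 61.5 F [ 0.1  0.9 -0.6] t 21.82
shift with present axes /25: [ 0.017 -0.037  3.767] turn 0.02
shift after turn: [ 0.017 -0.037  3.767]
```

View pics/s4.png

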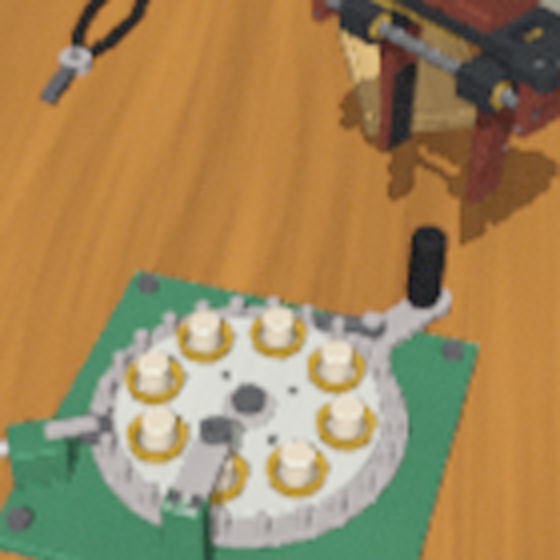

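Both nests are now filled; nest 1 is at crop (157,430). The gripper is above the black grip at (427,265), so I go down and grasp it.

Call:
{"op": "move_arm", "data": {
  "steps": [
    [[0.015,-0.035,0.4],0,0.3],
    [[0,0,0.7],0,0.3],
    [[0,0,0.8],0,0.3],
    [[0,0,0.8],0,0.3],
    [[0,0,0.6],0,0.3],
    [[0,0,0.35],0,0.3],
    [[0,0,0.12],0,0.3],
    [[0,0,0],0,0.6],
    [[0,0,0],0,1],
    [[0,0,0],0,1],
    [[0,0,0],0,1],
    [[0,0,0],0,1],
    [[0,0,0],0,1],
    [[0,0,0],0,1]
  ]
}}

```text
t: 23.03
ee_pos: [441.7, -58.8, 41.1]
orientation: [2.849, 1.323, 0.001]
ft_force: [-0.7, 0.6, 4.0]
width: 23.7
grasp_force: 30.0
```

Call:
{"op": "move_arm", "data": {
  "steps": [
    [[0.004,0.216,0],-0.4,1],
    [[0.004,0.216,0],-0.4,1],
    [[0.004,0.216,0],-0.4,1],
    [[0.004,0.216,0],-0.4,1],
    [[0.004,0.216,0],-0.4,1],
    [[0.004,0.216,0],-0.4,1]
  ]
}}

```text
t: 23.53
ee_pos: [467.9, -76.6, 41.1]
orientation: [-2.694, -1.616, 0.0]
ft_force: [-0.5, 1.9, 4.8]
width: 23.3
grasp_force: 30.0
```

```bash
cat > lv.py <<'E'
from go import *
import sys
o=st(); c=np.array([541,59]); p=np.array(o["ee_pos"])[:2]-c
a=np.degrees(np.arctan2(p[1],p[0])); print("r",np.hypot(*p),"swing",a+130.3)
b=np.radians(float(sys.argv[1])-130.3); delta((*(c+155.5*np.array([np.cos(b),np.sin(b)])),41),float(sys.argv[1])-40.3)
E
python3 lv.py 12
```

```text
r 154.01507652924437 swing 11.957760037374129
pos [467.9 -76.6  41.1] tooly -28.1 zdir [-0.001  0.    -1.   ] q6 0.3 w 23.3 F [-0.5  1.9  4.8] t 23.53
shift with present axes /25: [-0.059  0.004  0.004] turn 0.04
shift after turn: [-0.059  0.005  0.004]
```

Call:
{"op": "move_arm", "data": {
  "steps": [
    [[0.004,0.216,0],-0.4,1],
    [[0.004,0.216,0],-0.4,1],
    [[0.004,0.216,0],-0.4,1],
    [[0.004,0.216,0],-0.4,1],
    [[0.004,0.216,0],-0.4,1],
    [[0.004,0.216,0],-0.4,1],
    [[0.004,0.216,0],-0.4,1],
    [[0.004,0.216,0],-0.4,1]
  ]
}}

```text
t: 24.2
ee_pos: [507.7, -91.3, 41.0]
orientation: [-2.441, -1.975, 0.002]
ft_force: [-2.9, 3.7, 5.9]
width: 23.2
grasp_force: 30.0
```

```bash
python3 lv.py 43
```

```text
r 153.92840446316293 swing 27.81634244668578
pos [507.7 -91.3  41. ] tooly -12.1 zdir [-0.002  0.001 -1.   ] q6 0.01 w 23.2 F [-2.9  3.7  5.9] t 24.2
shift with present axes /25: [ 0.142  1.63  -0.001] turn -2.95
shift after turn: [-0.278  1.613 -0.001]
```

Call:
{"op": "move_arm", "data": {
  "steps": [
    [[0.004,0.216,0],-0.4,1],
    [[0.004,0.216,0],-0.4,1],
    [[0.004,0.216,0],-0.4,1],
    [[0.004,0.216,0],-0.4,1],
    [[0.004,0.216,0],-0.4,1],
    [[0.004,0.216,0],-0.4,1],
    [[0.004,0.216,0],-0.4,1],
    [[0.002,0.13,0],-0.24,1],
    [[0,0,0],0,1],
    [[0,0,0],0,1],
    [[0,0,0],0,1],
    [[0,0,0],0,1]
  ]
}}

```text
t: 25.2
ee_pos: [548.4, -94.8, 41.0]
orientation: [-2.16, -2.279, 0.002]
ft_force: [-3.7, 0.7, 7.0]
width: 23.5
grasp_force: 30.0
```

```bash
python3 lv.py 43
python3 - <<'E'
from h import *
save('side','s5.png',(190,120,330,260),4)
E
```

```text
r 153.96081462182448 swing 43.0516337174666
pos [548.4 -94.8  41. ] tooly 3.1 zdir [-0.002  0.    -1.   ] q6 -0.25 w 23.5 F [-3.7  0.7  7. ] t 25.2
shift with present axes /25: [-0.062 -0.006  0.001] turn 0.07
shift after turn: [-0.062 -0.006  0.001]
```

View pics/s5.png

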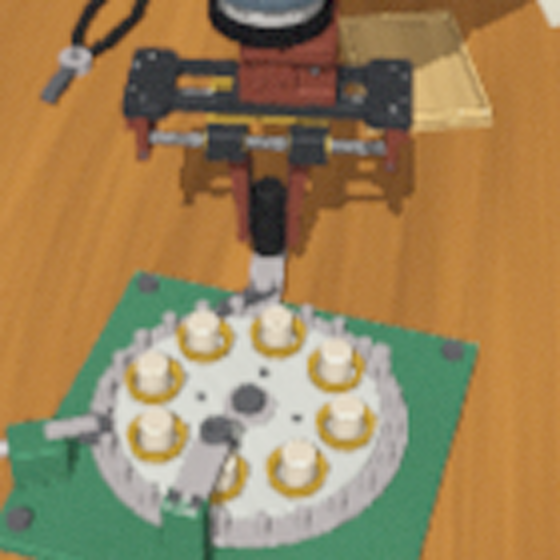

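The dial has turned exactly one nest: the collars line up again with their starting places, and the hub dots have moved round by 45 degrees. The lever is held at 43 degrees, in the free zone after the third click, so I hand in.

```bash
python3 -c "
from workcell import ctrl
print(ctrl.close_job())"
```

```text
the job is handed in; nothing more can be done
None
```

Both spare plugs are seated upright in the two empty nests, the dial has advanced three clicks (one nest), and the arm is holding the lever at about 43° for you to drill. The job was handed in at about 25 s.

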